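# Press a wheel home with the flat-footed tamper at the pit table

### The job

Pick up the tamper with the broad flat foot and press the middle of the sprung plate of the wheel press squarely down until it bottoms out, keeping it fully down for about a second. Then let the plate come all the way up again and stand the tamper upright back on the table where you found it. Leave the narrow-footed bearing drift, which has the same handle, where it stands.

Things in the scene. Friction and masses are not known exactly. Their poses are not given: they have to be found in the camera images.
- tamper_center (a point): The tamper, upright on the table (left half, +y), 95 mm tall, 0.3 kg: flat round steel foot 60 mm across, 14 mm thick; thin 20 mm neck; round black handle 32 mm across, straight from 36 to 90 mm above the foot's underside. Point: on its axis half-way up, 47.5 mm above the underside; z up along the handle. Round, so yaw does not matter.
- drift_center (a point): The bearing drift, a bystander upright on the table on the same side, 120 mm or more from the tamper (either may be the nearer to the robot): same black handle and 95 mm height, but its steel foot is only 36 mm across. Point: on its axis half-way up, 47.5 mm above the underside; z up.
- plate_top (a point): Centre of the upper face of the press's sprung plate: bare aluminium, 116 mm square, level, over a tyre on a fixed dark base 130 mm square. z up, x and y along its sides. The face is 59 mm above the table when up, 44 mm when bottomed; the point moves with it. Corner posts 48 mm either side in x and y carry 14 mm nuts, tops 66 mm above the table.
- press_plate (a joint): How far the plate is pressed down, in m: 0 is up (rest), 0.015 is fully down on its rigid stop. It slides straight down and springs back up; pressing it takes about 5 N at the top and 14 N at the bottom (the tamper's weight included).
There are look-alikes about, which are no part of the job. What is shaped like the part that bears tamper_center but blue is not meant. There is more than one size of the part that bears plate_top; the job needs the larger.

How it is judged:
By the outcome, as a careful person would: the job done as asked, in the order asked, and still so for the second after the job is handed in, with the robot touching nothing.
It also fails if it takes over 53 s, if anything falls off the work surface, if the arm or the gripper's body presses on something with over 40 N, if the wrist force passes 120 N, or if a joint passes its speed limit or range.

### The arm

A 7-joint arm with a two-finger parallel gripper is mounted at the origin on the work surface. World frame = base frame: x ahead of the robot, y to its left, z up, the work surface at z = 0. Lengths are in m, angles in rad, forces in N, time in s.
With the tool pointing down it reaches from about 0.4 to 0.85 m from the base axis. Payload 10.4 kg.
Tool frame: the origin (TCP) lies between the finger pads; the fingertips stand ahead of it and the grasp point (between the pads) lies 5 mm behind it (manip.tip_extent is the z of the fingertips in the tool frame, in m); z points along the fingers, y is the line along which they close (so a half turn about z gives the same grasp; the last joint's range is limited). The gripper opens to 85 mm and grips with 20 to 120 N. Pads are 22 mm wide; open, the fingers measure 114 mm over their backs; the gripper's body (76 mm by 85 mm) begins 54 mm behind the grasp point. The pads swing forward as they close: fully open they stand 13 mm farther back than shut.
Start: joints at [-1.28, 0.332, -0.065, 1.46, 0.022, 1.35, -0.088], TCP at [0.193, 0.595, 0.245] pointing down, gripper open.
Joint ranges: [-2.6, 2.6], [-0.5, 2.12], [-1.47, 1.34], [0.16, 2.42], [-1.27, 4.41], [0.06, 2.06], [-2.6, 2.6]. Speed limits (rad/s): [2.22, 2.22, 2.79, 2.79, 3.14, 3.14, 3.14].

### API

Orientations are given as a unit quaternion [x, y, z, w].
In Python, from workcell import status, viewer, manip gives the robot as it stands.
- The arm moves only by the tool play_rows, never from a script. Its argument "plan" is one flat list of numbers, 7 for each row, row after row: the turn, a rotation vector about the tool's x, y, z in degrees, then the shift along the tool's x, y, z in m, then the opening, from 0 (shut) to 1 (fully open). In form: [ax, ay, az, dx, dy, dz, grip, ax, ay, az, dx, dy, dz, grip, ...]. A call has 1 to 20 rows; each row is the pose to reach, as a shift and turn from the pose commanded when the call began, along the tool's axes at that moment; what a row does not reach only later rows make up. A row lasts 1/8 s, in which the tool goes at most 62.5 mm and 10.7 degrees, less where a joint would pass 70% of its speed; a pose out of reach is approached as far as the arm can. A call with a gripper value outside its range is refused whole. The fingers move at their own pace and stop on an object; "squeeze" is the grip in N (left out, the last holds). Time passes only in rows, so rows that repeat a pose let the fingers close. It gives the time, the measured TCP pose, the force, the opening and the grip force at its end, in the units of the state.
- status.get_obs(): the state, without advancing time (a new reading comes with each control period).
- viewer.camera(name): name is "scene" or "top" or "wrist"; returns the picture (420x560x3 uint8, red, green, blue); there is no depth.
- viewer.camera_model(name): a dict with "fx", "fy", "cx", "cy" (pixels), "R" (3x3) and "t" (3): a world point X has camera coordinates R X + t. Camera axes: x right, y down, z forward; pixel columns grow to the right and rows downward; lengths in m; the calibration is good to about 2 mm. A picture is of the moment at which its call begins: read the wrist's pose just before it. camera_model takes no time and is no camera call; for the wrist camera it gives the pose at the moment of the call.
- manip.hand_in(): hands the job in; it is judged then, once.
The state is a dict: "clock": time; "joint_pos": joint angles; "joint_velocities": joint speeds; "tau": joint torques, N m; "position": TCP position; "ee_rot": TCP orientation; "ft_force": force on the tool from outside, world axes, zero at the start; "torque": the same for the moment, N m; "grip_width": opening from 0.0 (shut) to 1.0 (fully open); "grasp_force": force on a finger pad.
Only numpy, scipy, OpenCV 4.12 (cv2) and the standard library are available. Lean on these libraries where they do the work, as an engineer would, in place of code of your own. Each camera call takes 0.05 s, during which the arm holds its last target. There are 200 camera calls.

## Working session

There is one attempt and no reset: what is moved stays moved. The work goes in short steps, Python scripts to look and compute and a tool call to move; the robot and the scene stay as the last step left them, time stands still between calls to the robot, and variables do not carry over. Pictures are saved under pics/ and viewed, at most 10 in all, crops included, and the job is handed in when it is done.

Besides the shell and the picture viewer there is one more tool, called after ">>>" by a JSON object that holds its "api" and its "payload", one argument or row to a line. play_rows: Moves the arm, as the interface text tells. Its arguments: {"type":"object","properties":{"plan":{"type":"array","items":{"type":"number"}},"squeeze":{"type":"number"}},"required":["plan"]}

```bash
mkdir -p pics
python3 - <<'E'
from workcell import status, viewer, manip
import cv2
o=status.get_obs();print(o['clock'],o['position'],o['ee_rot'],o['ft_force'],o['grip_width'],manip.tip_extent)
for n in('top','scene'):
    cv2.imwrite(f'pics/{n}0.png',viewer.camera(n)[:,:,::-1])
E
```

```text
0.0 [0.19281739 0.59414442 0.24449507] [ 1.56257812e-01  9.87716049e-01 -7.04251017e-04 -8.46393282e-05] [-0.57130473 -0.74595886 -0.35363742] 0.9997143974310384 0.014
```

View pics/top0.png

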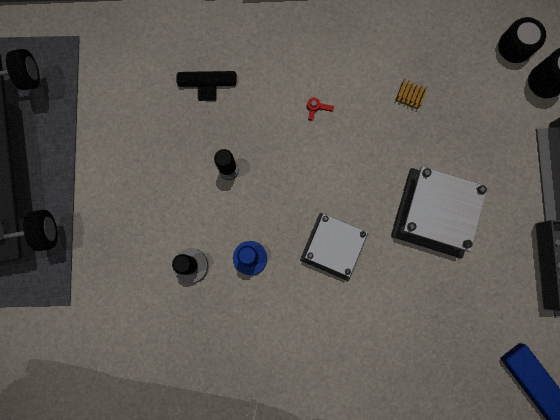

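View pics/scene0.png

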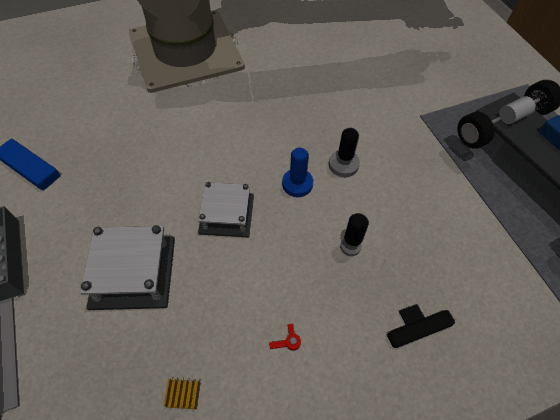

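The top view shows:
- **Tampers and drift:** black handle with a broad foot at (187,265), black handle with a narrow foot at (226,165), which is the drift, and a blue look-alike at (250,258).
- **Presses:** larger plate at (445,208), smaller one at (335,247).

I choose the tamper at (187,265) and the plate at (445,208). Next is a close crop and a measurement of both.

```bash
cat > h.py <<'E'
import numpy as np
from workcell import viewer
def ray(n,u,v,z,m=None):
    m=m or viewer.camera_model(n);R=np.array(m['R']);t=np.array(m['t'])
    d=R.T@np.array([(u-m['cx'])/m['fx'],(v-m['cy'])/m['fy'],1]);c=-R.T@t
    return c+d*(z-c[2])/d[2]
def proj(n,X,m=None):
    m=m or viewer.camera_model(n);p=np.array(m['R'])@X+np.array(m['t'])
    return np.array([m['fx']*p[0]/p[2]+m['cx'],m['fy']*p[1]/p[2]+m['cy']])
E
python3 - <<'E'
import cv2,numpy as np
from h import *
T=cv2.imread('pics/top0.png');S=cv2.imread('pics/scene0.png')
f=lambda I,x,y,w:cv2.resize(I[y:y+w,x:x+w],(390,390),interpolation=cv2.INTER_CUBIC)
a=np.hstack([f(T,150,225,78),f(T,385,155,112)]);
cv2.imwrite('pics/crop1.png',a)
print('foot',ray('top',191,266,.014),'handle top',ray('top',182,265,.095),'scene',ray('scene',344,163,.014),ray('scene',350,131,.095))
print('drift',ray('top',223,157,.095))
for p in((427,173),(482,189),(467,244),(411,227)):print(ray('top',*p,.066))
print('scene nuts');[print(ray('scene',*p,.066)) for p in((98,231),(159,230),(149,284),(86,286))]
for z in (0,.1):print(ray('top',280,210,z))
E
```

```text
foot [0.45148097 0.20495075 0.014     ] handle top [0.45069993 0.2053426  0.095     ] scene [0.46114681 0.20645102 0.014     ] [0.45228513 0.21017227 0.095     ]
drift [0.62377948 0.13925754 0.095     ]
[ 0.59584351 -0.19979292  0.066     ]
[ 0.56646955 -0.29003854  0.066     ]
[ 0.47517421 -0.2580001   0.066     ]
[ 0.5054228 -0.1674443  0.066    ]
scene nuts
[ 0.48209258 -0.25537935  0.066     ]
[ 0.51519311 -0.1615517   0.066     ]
[ 0.60266293 -0.19648319  0.066     ]
[ 0.57234536 -0.28674633  0.066     ]
[0.54820778 0.04774199 0.        ]
[0.53397698 0.04882611 0.1       ]
```

View pics/crop1.png

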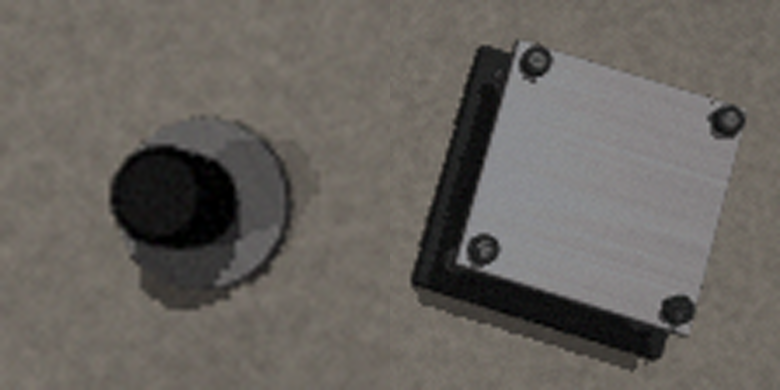

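The crop confirms the tamper: black handle with its top at top-view pixel (181,264), and a broad foot centred at (192,266). The nuts on the chosen press are about 96 mm apart, so it is the larger one. The tamper is near (0.452, 0.206) and the plate near (0.538, -0.228). I'll move above the tamper and check with the wrist camera.

>>> {"api": "play_rows", "payload": {
  "plan": [0,0,0,-0.04,-0.032,0.003,1,0,0,0,-0.08,-0.064,0.006,1,0,0,0,-0.12,-0.096,0.009,1,0,0,0,-0.16,-0.128,0.012,1,0,0,0,-0.2,-0.16,0.015,1,0,0,0,-0.24,-0.192,0.018,1,0,0,0,-0.28,-0.224,0.02,1,0,0,0,-0.32,-0.256,0.022,1,0,0,0,-0.35,-0.278,0.024,1,0,0,0,-0.367,-0.291,0.025,1,0,0,0,-0.367,-0.291,0.025,1,0,0,0,-0.367,-0.291,0.025,1],
  "squeeze": 60
}}

```text
clock: 1.6
position: [0.4515, 0.2054, 0.2202]
ee_rot: [0.156, 0.988, 0.0, -0.0]
ft_force: [-0.6, 0.5, -1.3]
grip_width: 1.002
grasp_force: 0.0
```

Run:
```python
from workcell import status, viewer
import cv2
from h import *
o=status.get_obs();m=viewer.camera_model('wrist');print(o['clock'],o['position'],o['ee_rot'],o['joint_pos'])
cv2.imwrite('pics/w1.png',viewer.camera('wrist')[:,:,::-1])
import json;json.dump({k:np.array(v).tolist() for k,v in m.items()},open('w1.json','w'))
print(proj('w',np.array([.4515,.2055,.095]),m),proj('w',np.array([.4515,.2055,.014]),m))
```

```text
1.6 [0.45154086 0.20539242 0.22016663] [ 1.55736704e-01  9.87798569e-01  7.81153622e-05 -2.43852232e-04] [-0.77469345  0.05696735  0.26672509  1.84232477 -0.01629024  1.24463861
  0.75489331]
[278.43461573 203.73626852] [278.69484231 182.26654857]
```

View pics/w1.png

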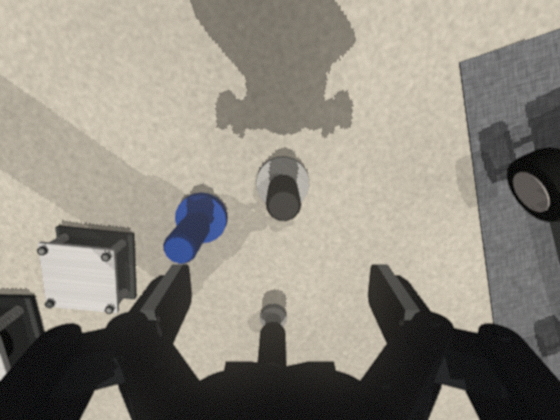

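The wrist view shows the tamper's handle top at (284,206) and its foot at (283,182). The blue look-alike is at (180,248) and the drift is under the wrist at (273,305).

Run:
```python
import json
from h import *
m={k:np.array(v) for k,v in json.load(open('w1.json')).items()}
print('cam',-m['R'].T@m['t'])
for n,u,v,z in(('h',284,206,.095),('f',283,182,.014),('foot/l',257,182,.014),('r',309,182,.014),('blue',180,248,.095)):print(n,ray('w',u,v,z,m).round(4))
print('blue foot top',ray('top',250,258,.014))
```

```text
cam [0.3766562  0.23080903 0.34943089]
h [0.455  0.2095 0.095 ]
f [0.4527 0.2102 0.014 ]
foot/l [0.4437 0.1825 0.014 ]
r [0.4617 0.2378 0.014 ]
blue [0.464  0.1072 0.095 ]
blue foot top [0.46294866 0.1022034  0.014     ]
```

Tamper at about (0.453, 0.208), measured foot width 58 mm against 60 given. The blue one clears the open fingers by about 30 mm. Descending and grasping.

>>> {"api": "play_rows", "payload": {
  "plan": [0,0,0,-0.001,0.003,0.03,1,0,0,0,-0.001,0.003,0.065,1,0,0,0,-0.001,0.003,0.1,1,0,0,0,-0.001,0.003,0.13,1,0,0,0,-0.001,0.003,0.15,1,0,0,0,-0.001,0.003,0.159,1,0,0,0,-0.001,0.003,0.159,1,0,0,0,-0.001,0.003,0.159,0,0,0,0,-0.001,0.003,0.159,0,0,0,0,-0.001,0.003,0.159,0,0,0,0,-0.001,0.003,0.159,0,0,0,0,-0.001,0.003,0.159,0,0,0,0,-0.001,0.003,0.159,0,0,0,0,-0.001,0.003,0.159,0],
  "squeeze": 80
}}

```text
clock: 3.4
position: [0.4544, 0.2072, 0.0619]
ee_rot: [0.156, 0.988, 0.0, 0.0]
ft_force: [-1.1, 0.4, 5.7]
grip_width: 0.355
grasp_force: 78.5
```

Firm grip at 0.355, which is about the 32 mm handle. Lifting straight up, then carrying it above the press.

>>> {"api": "play_rows", "payload": {
  "plan": [0,0,0,0,0,-0.015,0,0,0,0,0,0,-0.045,0,0,0,0,0,0,-0.08,0,0,0,0,0,0,-0.115,0,0,0,0,-0.006,-0.012,-0.135,0,0,0,0,-0.022,-0.04,-0.14,0,0,0,0,-0.043,-0.078,-0.14,0,0,0,0,-0.065,-0.118,-0.14,0,0,0,0,-0.088,-0.16,-0.14,0,0,0,0,-0.111,-0.201,-0.14,0,0,0,0,-0.134,-0.243,-0.14,0,0,0,0,-0.157,-0.284,-0.14,0,0,0,0,-0.178,-0.322,-0.14,0,0,0,0,-0.196,-0.355,-0.14,0,0,0,0,-0.209,-0.378,-0.14,0,0,0,0,-0.214,-0.388,-0.14,0,0,0,0,-0.214,-0.388,-0.14,0,0,0,0,-0.214,-0.388,-0.14,0]
}}

```text
clock: 5.65
position: [0.5379, -0.2267, 0.2013]
ee_rot: [0.156, 0.988, 0.0, -0.0]
ft_force: [-0.2, -0.3, -2.4]
grip_width: 0.352
grasp_force: 79.5
```

Run:
```python
from workcell import status, viewer
import cv2,json
from h import *
o=status.get_obs();m=viewer.camera_model('wrist');print(o['clock'],o['position'],o['ee_rot'],o['ft_force'],o['grip_width'])
cv2.imwrite('pics/w2.png',viewer.camera('wrist')[:,:,::-1])
json.dump({k:np.array(v).tolist() for k,v in m.items()},open('w2.json','w'))
cv2.imwrite('pics/top2.png',viewer.camera('top')[:,:,::-1]);cv2.imwrite('pics/scene2.png',viewer.camera('scene')[:,:,::-1])
```

```text
5.65 [ 0.53792697 -0.2266717   0.20129598] [ 1.55507928e-01  9.87834513e-01  4.88145212e-04 -1.45980397e-04] [-0.1791503  -0.25262281 -2.37187037] 0.3523743920059151
```

View pics/w2.png

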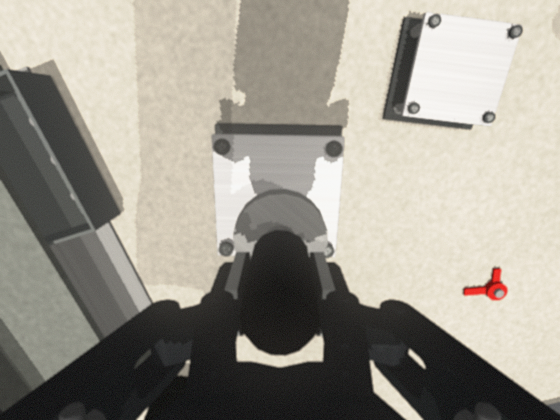

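The wrist view shows the press nuts at (222,147), (333,148), (226,248) and (327,249). The held tamper's foot spans columns 234 to 328, centred near (281,238).

```bash
python3 - <<'E'
import json
from h import *
m={k:np.array(v) for k,v in json.load(open('w2.json')).items()}
P=[ray('w',u,v,.064,m) for u,v in((222,147),(333,148),(226,248),(327,249))]
for p in P:print(p.round(4))
print('mean',np.mean(P,0).round(4), [np.linalg.norm(P[a]-P[b]).round(4) for a,b in((0,1),(2,3),(0,2),(1,3))])
tx=np.array([-.951,.309,0]);e=P[2]-P[0];print('yaw vs tool deg',np.degrees(np.arccos(-e@tx/np.linalg.norm(e))))
for z in(.1394,.1534):
  c=np.array([.5379,-.2267,z]);ty=np.array([.309,.951,0])
  for s in(-tx*.03,tx*.03,ty*.03,-ty*.03,0*tx):print(proj('w',c+s,m).round(1),end=' ')
  print()
E
python3 - <<'E'
import cv2,numpy as np
T=cv2.imread('pics/top2.png');S=cv2.imread('pics/scene2.png');W=cv2.imread('pics/w2.png')
f=lambda I,x,y,w:cv2.resize(I[y:y+w,x:x+w],(390,390),interpolation=cv2.INTER_CUBIC)
cv2.imwrite('pics/crop2.png',np.hstack([f(W,200,125,140),f(S,50,150,150)]))
E
```

```text
[ 0.4782 -0.258   0.064 ]
[ 0.5083 -0.1676  0.064 ]
[ 0.5682 -0.2889  0.064 ]
[ 0.5989 -0.1975  0.064 ]
mean [ 0.5384 -0.228   0.064 ] [np.float64(0.0953), np.float64(0.0964), np.float64(0.0952), np.float64(0.0954)]
yaw vs tool deg 1.1279683920769539
[277.8 271.3] [277.8 188.3] [322.5 231.7] [233.1 231.6] [277.8 231.7] 
[277.7 282.1] [277.7 194.1] [325.4 240.2] [230.  240.2] [277.7 240.2]
```

View pics/crop2.png

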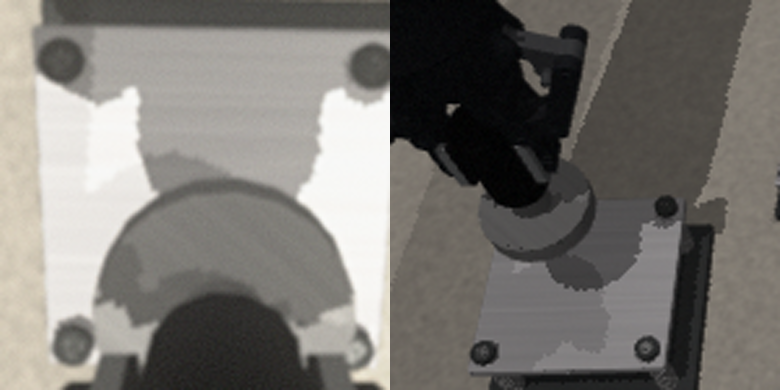

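The four nuts centre on (0.5384, -0.228) with spacings of 95 to 96 mm. The foot hangs level and sits about 2 mm towards tool +y. I'll shift it -2.5 mm in y, come down near contact, then press slowly.

>>> {"api": "play_rows", "payload": {
  "plan": [0,0,0,-0.001,-0.0025,0.02,0,0,0,0,-0.001,-0.0025,0.045,0,0,0,0,-0.001,-0.0025,0.065,0,0,0,0,-0.001,-0.0025,0.075,0,0,0,0,-0.001,-0.0025,0.079,0,0,0,0,-0.001,-0.0025,0.082,0,0,0,0,-0.001,-0.0025,0.085,0,0,0,0,-0.001,-0.0025,0.088,0,0,0,0,-0.001,-0.0025,0.091,0,0,0,0,-0.001,-0.0025,0.093,0,0,0,0,-0.001,-0.0025,0.093,0,0,0,0,-0.001,-0.0025,0.093,0]
}}

```text
clock: 7.3
position: [0.5385, -0.2308, 0.1094]
ee_rot: [0.156, 0.988, 0.0, 0.001]
ft_force: [-4.3, 1.2, 10.6]
grip_width: 0.357
grasp_force: 80.4
```

>>> {"api": "play_rows", "payload": {
  "plan": [0,0,0,0,0,0.0015,0,0,0,0,0,0,0.003,0,0,0,0,0,0,0.0045,0,0,0,0,0,0,0.006,0,0,0,0,0,0,0.006,0,0,0,0,0,0,0.006,0]
}}

```text
clock: 8.05
position: [0.5389, -0.2309, 0.1058]
ee_rot: [0.156, 0.988, 0.001, 0.001]
ft_force: [-12.9, 8.9, 34.5]
grip_width: 0.356
grasp_force: 83.0
```

Run:
```python
from workcell import status, viewer
import cv2
from h import *
o=status.get_obs();print(o['clock'],o['position'],o['ee_rot'],o['ft_force'],o['torque'])
S=viewer.camera('scene')[:,:,::-1]; W=viewer.camera('wrist')[:,:,::-1]
f=lambda I,x,y,w:cv2.resize(I[y:y+w,x:x+w],(390,390),interpolation=cv2.INTER_CUBIC)
cv2.imwrite('pics/crop3.png',np.hstack([f(S,70,190,120),f(W,180,110,190)]))
```

```text
8.05 [ 0.53885461 -0.23089465  0.10582683] [1.56254823e-01 9.87715621e-01 9.19202870e-04 1.19851503e-03] [-12.87235075   8.92219097  34.53727026] [ 1.56876785  3.18914552 -0.04502524]
```

View pics/crop3.png

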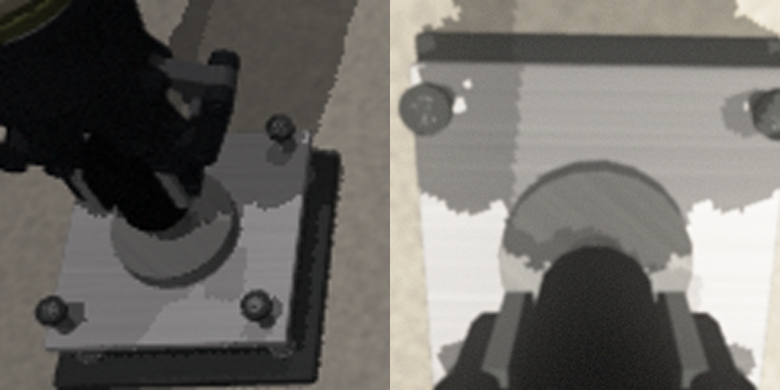

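The plate is bottomed: the foot underside computes to z ≈ 0.044 and the force is now 34 N, well above the 14 N spring load. The foot is centred between the nuts and the posts stand proud of the plate. I'll hold, then release slowly.

>>> {"api": "play_rows", "payload": {
  "plan": [0,0,0,0,0,0,0,0,0,0,0,0,0,0,0,0,0,0,0,0,0,0,0,0,0,0,0,0,0,0,0,0,0,0,0,0,0,0,0,0,0,0,0,0,0,0,0,0,0,0,0,0,0,0,0,0,0,0,0,0,0,0,0,0,0,0,0,0,-0.004,0,0,0,0,0,0,-0.008,0,0,0,0,0,0,-0.012,0,0,0,0,0,0,-0.016,0,0,0,0,0,0,-0.02,0,0,0,0,0,0,-0.025,0,0,0,0,0,0,-0.04,0,0,0,0,0,0,-0.065,0,0,0,0,0,0,-0.09,0,0,0,0,0,0,-0.099,0,0,0,0,0,0,-0.099,0]
}}

```text
clock: 10.65
position: [0.5382, -0.2309, 0.2016]
ee_rot: [0.156, 0.988, 0.0, 0.0]
ft_force: [-0.2, -0.0, -3.6]
grip_width: 0.353
grasp_force: 79.4
```

Now the return trip to the place it came from, stopping above it first.

>>> {"api": "play_rows", "payload": {
  "plan": [0,0,0,0.005,0.01,0,0,0,0,0,0.019,0.035,0,0,0,0,0,0.039,0.071,0,0,0,0,0,0.062,0.112,0,0,0,0,0,0.085,0.154,0,0,0,0,0,0.108,0.196,0,0,0,0,0,0.131,0.238,0,0,0,0,0,0.154,0.28,0,0,0,0,0,0.176,0.32,0,0,0,0,0,0.196,0.356,0,0,0,0,0,0.209,0.38,0,0,0,0,0,0.215,0.3905,0,0,0,0,0,0.215,0.3905,0.02,0,0,0,0,0.215,0.3905,0.05,0,0,0,0,0.215,0.3905,0.085,0,0,0,0,0.215,0.3905,0.115,0,0,0,0,0.215,0.3905,0.128,0,0,0,0,0.215,0.3905,0.132,0,0,0,0,0.215,0.3905,0.132,0,0,0,0,0.215,0.3905,0.132,0]
}}

```text
clock: 13.15
position: [0.4546, 0.2073, 0.0703]
ee_rot: [0.156, 0.988, 0.001, 0.001]
ft_force: [-0.3, 0.2, -2.1]
grip_width: 0.358
grasp_force: 79.5
```

Run:
```python
from workcell import status, viewer
import cv2
from h import *
o=status.get_obs();print(o['clock'],o['position'],o['ft_force'])
cv2.imwrite('pics/scene4.png',viewer.camera('scene')[:,:,::-1])
```

```text
13.15 [0.45464711 0.20727826 0.07028226] [-0.3341599   0.23427393 -2.11242981]
```

View pics/scene4.png

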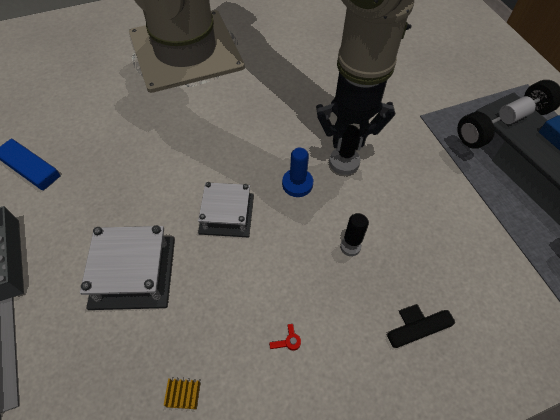

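The scene view shows the plate fully up again, with its nuts at (98,231) and (149,284) as before. The tamper hangs about 8 mm above its spot at (345,160), and the drift at (353,235) and the blue one are untouched. Setting it down gently.

>>> {"api": "play_rows", "payload": {
  "plan": [0,0,0,0,0,0.003,0,0,0,0,0,0,0.005,0,0,0,0,0,0,0.007,0,0,0,0,0,0,0.0085,0,0,0,0,0,0,0.0085,0,0,0,0,0,0,0.0085,0]
}}

```text
clock: 13.95
position: [0.4542, 0.2072, 0.0619]
ee_rot: [0.156, 0.988, 0.0, -0.0]
ft_force: [-4.7, -1.7, 14.3]
grip_width: 0.356
grasp_force: 80.8
```

Standing on the table with a light push. I'll ease off slightly, open, and retreat straight up.

>>> {"api": "play_rows", "payload": {
  "plan": [0,0,0,0,0,-0.0005,0,0,0,0,0,0,-0.001,0,0,0,0,0,0,-0.001,1,0,0,0,0,0,-0.001,1,0,0,0,0,0,-0.001,1,0,0,0,0,0,-0.001,1,0,0,0,0,0,-0.001,1,0,0,0,0,0,-0.001,1,0,0,0,0,0,-0.006,1,0,0,0,0,0,-0.02,1,0,0,0,0,0,-0.045,1,0,0,0,0,0,-0.08,1,0,0,0,0,0,-0.12,1,0,0,0,0,0,-0.15,1,0,0,0,0,0,-0.165,1,0,0,0,0,0,-0.165,1,0,0,0,0,0,-0.165,1]
}}

```text
clock: 16.08
position: [0.4535, 0.2067, 0.2246]
ee_rot: [0.156, 0.988, -0.001, -0.001]
ft_force: [0.2, -0.2, 0.5]
grip_width: 0.997
grasp_force: 0.0
```

Run:
```python
from workcell import status, viewer
import cv2
from h import *
o=status.get_obs();print(o['clock'],o['position'],o['ft_force'],o['grip_width'])
cv2.imwrite('pics/w5.png',viewer.camera('wrist')[:,:,::-1])
```

```text
16.075 [0.45350977 0.20673628 0.22463629] [ 0.24358019 -0.21587342  0.46755552] 0.9971552018840436
```

View pics/w5.png

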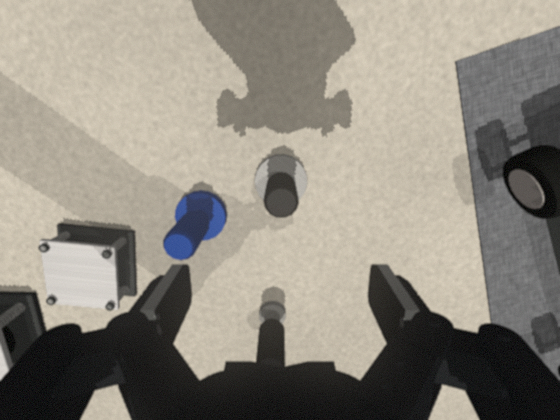

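The tamper stands upright at (281,202), within a few pixels of where it was, and the drift and blue look-alike have not moved. The gripper is clear of everything.

```bash
python3 -c "
from workcell import manip;print(manip.hand_in())"
```

```text
the job is handed in; nothing more can be done
None
```

Job handed in at about 16 s of the 53 s allowed: the tamper pressed the larger plate to its stop for over a second, the plate came back up, and the tamper stands upright where it was found with the drift untouched.

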